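# Hold the parts washer's lid at its balance point for refitting the stay

### The arm

A 6-joint arm with a two-finger parallel gripper is mounted at the origin on a cart in front of the work surface, level with it; the furniture and walls round the work are solid. World frame = base frame: x ahead of the robot, y to its left, z up, the work surface at z = 0. Lengths are in mm, angles in rad, forces in N, time in s.
With the tool pointing down it reaches from about 300 to 775 mm from the base axis. Payload 14.6 kg.
Tool frame: the origin (TCP) lies at the very end of the fingers, on their centre line; the grasp point (between the pads) lies 19 mm behind it; z points along the fingers, y is the line along which they close (so a half turn about z gives the same grasp; the last joint's range is limited). The gripper opens to 94 mm and grips with 3 to 60 N. Pads are 16 mm wide; open, the fingers measure 119 mm over their backs; the gripper's body (75 mm by 177 mm) begins 78 mm behind the grasp point.
Start: joints at [-1.205, 0.3, 1.521, -0, 1.321, -0.067], TCP at [230.67, -499.28, 205.446] pointing down, gripper open.
Joint ranges: [-3.03, 3.03], [-0.79, 2.21], [0.23, 2.52], [-1.04, 4.18], [0, 3.07], [-2.55, 2.55]. Speed limits (rad/s): [2.22, 2.22, 2.57, 3.14, 3.14, 3.14].

### API

Orientations are given as [roll, pitch, yaw] about the fixed x, y, z axes, in that order (R = Rz(yaw) Ry(pitch) Rx(roll)).
In Python, from cell import manip, camera, get_calibration gives the robot as it stands.
- The arm moves only by the tool arm_command, never from a script. Its argument "targets" is a list of rows, each an object of numbers: "hand": the opening, from -1 (shut) to 1 (fully open), so that 0 is half open; "x", "y", "z": the shift along the tool's x, y, z in m; "yaw": the turn about the tool's z in rad. In form: [{"hand": .., "x": .., "y": .., "z": .., "yaw": ..}, ...]. A call has 1 to 10 rows; each row shifts and turns the commanded pose from where the row before left it, along the tool's axes as they then stand; what a row does not reach is not made up. A row lasts 1/10 s, in which the tool goes at most 50 mm and 8.59 degrees, less where a joint would pass 70% of its speed; a pose out of reach is approached as far as the arm can. A call is refused whole if a number of a shift passes 0.05 or a number of a turn 0.15, either way. A call with a gripper value outside its range is refused whole. The fingers move at their own pace and stop on an object; "newtons" is the grip in N (left out, the last holds). Time passes only in rows, so rows that do not move let the fingers close. It gives the time, the measured TCP pose, the force, the opening and the grip force at its end, in the units of the state.
- manip.read_state(): the state, without advancing time (a new reading comes with each control period).
- camera(name): name is "side" or "top"; returns the picture (420x560x3 uint8, red, green, blue); there is no depth.
- get_calibration(name): a dict with "K" (3x3 intrinsics, pixels), "dist_coeffs" ([k1, k2, p1, p2, k3] as OpenCV has them; the pictures are not rectified), "cam_to_world" (4x4, takes a point from camera to world coordinates). Camera axes: x right, y up, looking along -z (the intrinsics and any distortion apply to the point x, -y, -z); pixel columns grow to the right and rows downward; lengths in mm; the calibration is good to about 2 mm. A picture is of the moment at which its call begins. get_calibration takes no time and is no camera call.
- manip.sign_off(): hands the job in; it is judged then, once.
The state is a dict: "clock": time; "joints": joint angles; "qd": joint speeds; "effort": joint torques, N m; "eef_pos": TCP position; "eef_rot": TCP orientation; "wrist_force": force on the tool from outside, world axes, zero at the start; "moment": the same for the moment, N m; "finger_gap": finger opening in mm; "finger_force": force on a finger pad.
Only numpy, scipy, OpenCV 4.12 (cv2) and the standard library are available. Lean on these libraries where they do the work, as an engineer would, in place of code of your own. Each camera call takes 0.05 s, during which the arm holds its last target. There are 200 camera calls.

### The job

The gas stay has come off the lid of the small-parts washer and I need both hands to refit it. Shut the washer down by its keys, one at a time, each pressed right down and let up again: stop first, then vent, then the lid release, and leave the start key alone. Then lift the lid by its bow handle, without dropping it or letting it go over backwards, to the point where it balances over its hinge, leaning a little back past upright, and keep hold of the handle there: your program finishes while still holding it. Leave the things lying about as they are.

Things in the scene. Friction and masses are not known exactly. Their poses are not given: they have to be found in the camera images.
- washer_hinge (a point): Middle of the lid's hinge axis, 112 mm above the bench, at the back of a small grey parts washer fixed to the bench (tank 150 x 220 mm, rim 95 mm high, windowed lid, key console along its right side as the robot sees it). x points to the washer's back, y along the hinge to the left, z up; the washer is level and turned by some yaw.
- lid (a joint): Lid angle in rad: 0 shut, growing as the front edge swings up and back; rear stop at 2.15. Caught it reads about 0; the release key lets a sprung pin lift it to about 0.11, where it rests. Lid and handle weigh about 0.6 kg on a nearly free hinge: below 1.73 (99 degrees) it falls shut, beyond it falls back onto the stop, at 1.73 it balances.
- lid_handle: Round steel grip tube of the lid's bow handle, 14 mm thick, 100 mm long, parallel to the hinge, turning freely on a bow whose arms stand 120 mm apart, 43 mm in front of the lid's edge in the lid's plane. Origin mid-tube, 202 mm from the hinge axis (shut: 202 mm in front, 12 mm below); y along the tube. A gripper pointing down can straddle it at any lid angle.
- stop_key (a joint): Travel of the stop key in m: 0 up, 0.006 fully down; springs back (about 1.5 N to start it, 5 N to hold it down).
- stop_key_top (a point): Centre of the top of the stop key (moves with it): the black mushroom head, 32 mm across, the third of the four keys counted from the front of the console and the tallest, 105 mm above the bench when up.
- vent_key (a joint): Travel of the vent key in m: 0 up, 0.006 fully down; springs back like the stop key.
- vent_key_top (a point): Centre of the top of the vent key: the black square key, 20 x 20 mm, second from the front, 99 mm above the bench.
- release_key (a joint): Travel of the lid release key in m: 0 up, 0.006 fully down; springs back like the others and takes about the same force. Pressed past about 0.004 it draws the lid's catch, and the lid springs up 0.11 rad within half a second.
- release_key_top (a point): Centre of the top of the lid release key: the black ribbed bar, 16 mm front to back, 40 mm wide, the frontmost key, 99 mm above the bench. The keys stand about 40 mm apart in a row from front to back, 172 mm to the right of the washer's middle line.
- start_key (a joint): Travel of the start key in m: 0 up; the small round black key, 14 mm across, rearmost, to be left alone.
- gas_stay: Loose bystander: the gas stay that came off, a dark tube with a bright rod and black end sockets, 190 mm long and 18 mm thick, lying on the bench to the left of the washer. Origin under its middle.
- carburettor: Loose bystander: a grey metal carburettor, 126 x 57 x 114 mm, standing on the bench at the left of the washer, towards its back. Origin under its middle.
- spanner_10: Loose bystander: a chromed combination spanner 160 mm long, 8 mm thick, lying on the bench to the left of the gas stay. Origin under its middle.
- spray_can: Loose bystander: a white and blue spray can, 66 mm across and 214 mm tall, standing on the bench to the right of the console. Origin under its middle.

How it is judged (in metres and radians):
On the way, in this order (a step that is already met when the one before it is completed fails the run):
1. the stop key is pressed right down, the other keys up (value of joint stop_key above 0.0045 m and value of joint each of vent_key, release_key below 0.0015 m), for 0.05 s.
2. the vent key is pressed right down, the other keys up (value of joint vent_key above 0.0045 m and value of joint each of stop_key, release_key below 0.0015 m), for 0.05 s.
3. the lid release key is pressed right down, the other keys up (value of joint release_key above 0.0045 m and value of joint each of stop_key, vent_key below 0.0015 m), for 0.05 s.
4. the lid is lifted half way by its handle (value of joint lid above 0.8 rad and contact force between the fingers and lid_handle above 0.5 N), for 0.05 s.
At the end, for the whole second after the job is handed in: The lid stands still at its balance point, its joint between 1.66 and 1.80 rad (1.73 within 4 degrees), the robot's fingers still hold its handle, and all four keys are up (value of joint lid between 1.66 and 1.8 rad and velocity of joint lid between -0.05 and 0.05 rad/s and contact force between the fingers and lid_handle above 0.5 N and value of joint each of stop_key, vent_key, release_key, start_key below 0.0015 m); the arm keeps its last pose, push and grip.
It fails at once if the start key is pressed (value of joint start_key above 0.002 m).
It fails at once if the lid goes over backwards (value of joint lid above 1.95 rad).
It fails at once if the lid is dropped (velocity of joint lid below -2.5 rad/s).
It fails at once if two keys are pressed at once (value of joint each of stop_key, vent_key above 0.003 m or value of joint each of vent_key, release_key above 0.003 m or value of joint each of stop_key, release_key above 0.003 m).
It fails at once if something lying about is moved by more than 20 mm (distance of any of gas_stay, carburettor, spanner_10, spray_can from where it was at the start of the episode above 0.02 m).
It also fails if it takes over 61 s, if anything falls off the work surface, if the arm or the gripper's body presses on something with over 40 N, if the wrist force passes 120 N, or if a joint passes its speed limit or range.

## Working session

There is one attempt and no reset: what is moved stays moved. The work goes in short steps, Python scripts to look and compute and a tool call to move; the robot and the scene stay as the last step left them, time stands still between calls to the robot, and variables do not carry over. Pictures are saved under pics/ and viewed, at most 10 in all, crops included, and the job is handed in when it is done.

Besides the shell and the picture viewer there is one more tool, called after ">>>" in YAML: its name, and indented under it one key for each argument. arm_command: Moves the arm, as the interface text tells. Its arguments: {"type":"object","properties":{"targets":{"type":"array"},"newtons":{"type":"number"}},"required":["targets"]}

```bash
mkdir -p pics; python3 - <<'E'
from cell import manip,camera,get_calibration
import cv2
s=manip.read_state();print(s)
for n in("top","side"):
    im=camera(n);cv2.imwrite(f"pics/{n}0.png",im[:,:,::-1]);c=get_calibration(n);print(n,c)
E
```

```text
{'clock': 0.0, 'joints': array([-1.20461732e+00,  3.00479694e-01,  1.52156552e+00,  1.94234179e-05,
        1.32069298e+00, -6.66129924e-02]), 'qd': array([-0.00128367, -0.00104347,  0.00225564,  0.00052789,  0.00132167,
        0.00068379]), 'effort': array([ 1.00598871e-03, -5.31800330e+01, -3.52738130e+01,  7.08859228e-02,
        2.43563071e-02, -1.23490154e-04]), 'eef_pos': array([ 230.57800156, -499.05296813,  204.88819965]), 'eef_rot': array([-3.14045091e+00, -9.50231459e-05,  4.32787131e-01]), 'wrist_force': array([0.57719326, 0.9910319 , 0.31958906]), 'moment': array([0.02213056, 0.02646017, 0.02002594]), 'finger_force': 0.0, 'finger_gap': 94.05383197297326}
top {'K': array([[455.90748933,   0.        , 277.98394757],
       [  0.        , 455.90748933, 203.43270853],
       [  0.        ,   0.        ,   1.        ]]), 'dist_coeffs': array([-0.12504825,  0.        ,  0.        ,  0.        ,  0.        ]), 'cam_to_world': array([[-1.21088207e-03,  9.91773968e-01, -1.27995820e-01,
         3.73007480e+02],
       [-9.99999261e-01, -1.21481211e-03,  4.73620578e-05,
         4.86843568e+01],
       [-1.08518417e-04,  1.27995783e-01,  9.91774706e-01,
         1.40389803e+03],
       [ 0.00000000e+00,  0.00000000e+00,  0.00000000e+00,
         1.00000000e+00]])}
side {'K': array([[386.54587058,   0.        , 281.0985772 ],
       [  0.        , 386.54587058, 205.61882244],
       [  0.        ,   0.        ,   1.        ]]), 'dist_coeffs': array([-0.02940573,  0.        ,  0.        ,  0.        ,  0.        ]), 'cam_to_world': array([[-9.53312196e-01,  1.62390247e-01, -2.54608062e-01,
         2.93925567e+02],
       [-3.01756213e-01, -5.45164367e-01,  7.82137457e-01,
         8.45053207e+02],
       [-1.17917476e-02,  8.22450741e-01,  5.68714105e-01,
         6.74250833e+02],
       [ 0.00000000e+00,  0.00000000e+00,  0.00000000e+00,
         1.00000000e+00]])}
```

View pics/top0.png

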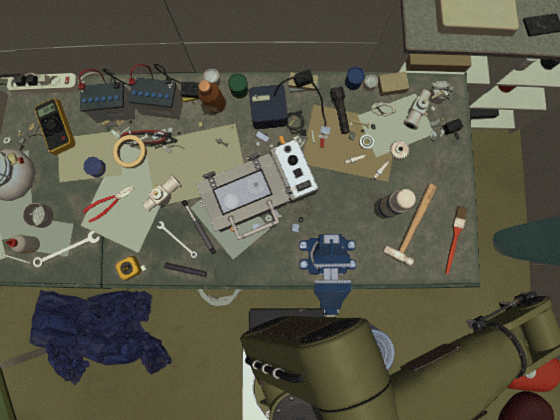

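View pics/side0.png

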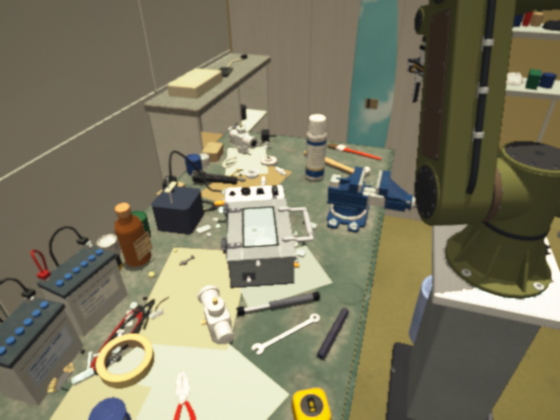

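The top view shows the washer centred near (243,190), its white console with dark keys near (295,170), the handle near (255,222) and the spray can near (398,202). I'll enlarge the washer next.

```bash
cat > h.py <<'E'
import numpy as np,cv2
from cell import get_calibration
def ray(n,px):
    c=get_calibration(n);u=cv2.undistortPoints(np.array([[px]],float),c["K"],c["dist_coeffs"])[0,0]
    T=c["cam_to_world"];d=T[:3,:3]@np.array([u[0],-u[1],-1]);return T[:3,3],d
def onz(n,px,z):
    o,d=ray(n,px);return o+d*(z-o[2])/d[2]
def proj(n,p):
    c=get_calibration(n);T=c["cam_to_world"];q=T[:3,:3].T@(np.array(p,float)-T[:3,3])
    return cv2.projectPoints(np.array([[q[0],-q[1],-q[2]]]),np.zeros(3),np.zeros(3),c["K"],c["dist_coeffs"])[0][0,0]
def tri(p1,p2):
    o1,d1=ray("top",p1);o2,d2=ray("side",p2);A=np.stack([d1,-d2],1)
    t=np.linalg.lstsq(A,o2-o1,rcond=None)[0];a=o1+t[0]*d1;b=o2+t[1]*d2;return (a+b)/2,np.linalg.norm(a-b)
E
python3 - <<'E'
import cv2,numpy as np
t=cv2.imread("pics/top0.png")[130:250,190:330];s=cv2.imread("pics/side0.png")[175:295,215:325]
a=cv2.resize(t,None,fx=5,fy=5,interpolation=cv2.INTER_CUBIC);cv2.imwrite("pics/topc.png",a)
b=cv2.resize(s,None,fx=5,fy=5,interpolation=cv2.INTER_CUBIC);cv2.imwrite("pics/sidec.png",b)
E
```

```text
(no output)
```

View pics/topc.png

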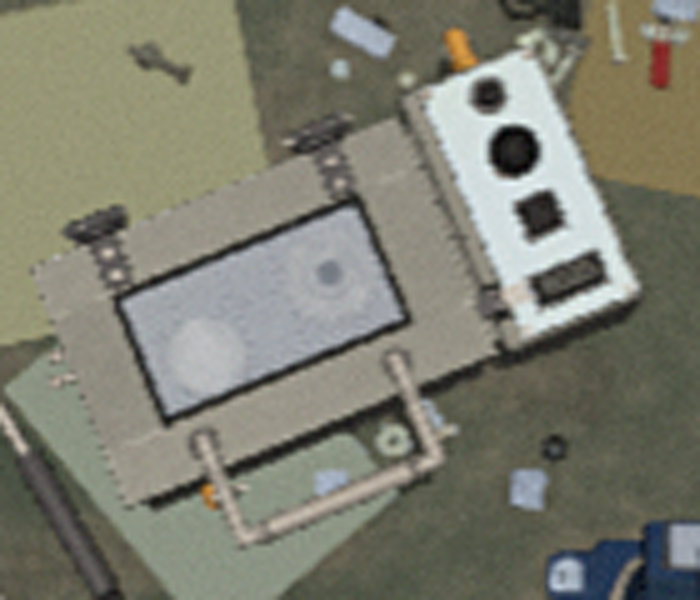

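View pics/sidec.png

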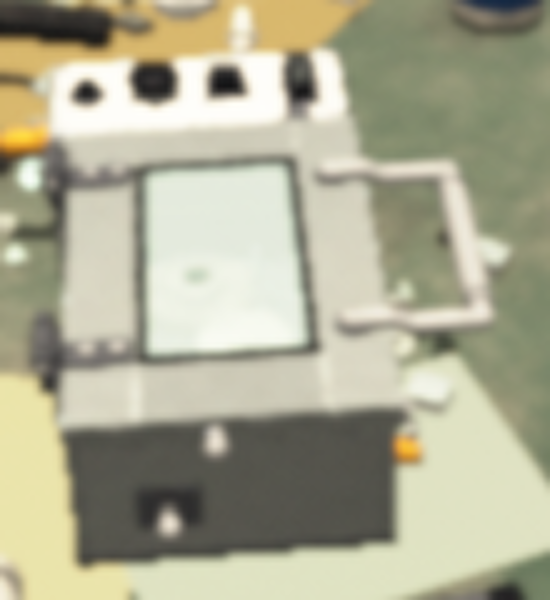

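The crops show the keys on the white plate, from front to back: bar (568,277), square (541,214), mushroom (515,150) and start (488,94). The tube runs from (250,535) to (432,460) in the top crop, and in the side crop from (448,168) to (482,310).

```bash
python3 - <<'E'
import cv2,numpy as np
from h import *
t=cv2.imread("pics/top0.png");g=cv2.resize(t,None,fx=4,fy=4,interpolation=cv2.INTER_CUBIC)
g=cv2.cvtColor(g,cv2.COLOR_BGR2GRAY)
m=np.zeros_like(g);white=((cv2.cvtColor(cv2.resize(t,None,fx=4,fy=4),cv2.COLOR_BGR2GRAY)>190)*255).astype(np.uint8)
white[:520]=0;white[840:]=0;white[:,:1080]=0;white[:,1290:]=0
cs,_=cv2.findContours(white,cv2.RETR_EXTERNAL,2);c=max(cs,key=cv2.contourArea);hull=cv2.convexHull(c)
cv2.drawContours(m,[hull],-1,255,-1);m=cv2.erode(m,np.ones((5,5)))
k=((g<110)&(m>0)).astype(np.uint8)
n,_,st,ce=cv2.connectedComponentsWithStats(k)
K=[]
for i in range(1,n):
    if st[i,4]>80:
        px=(ce[i]+.5)/4-.5; K.append((px,st[i]));
for (px,s),z in zip(sorted(K,key=lambda a:a[0][1]),[97,105,99,99,99,99]): print(px,s[2:],onz("top",px,z).round(1))
q=lambda a,o:((np.array(a)+.5)/5-.5+o)
T=lambda x,y:q((x,y),(190,130));S=lambda x,y:q((x,y),(215,175))
for z,a in((100,T(250,535)),(100,T(432,460))):print("handle end",onz("top",a,z).round(1))
print(tri(T(250,535),S(482,312)),tri(T(432,458),S(448,168)))
print("release tri",tri(T(568,277),S(300,80)),"stop",tri(T(515,150),S(153,78)),"vent",tri(T(541,212),S(226,78)))
print("can",onz("top",(403,198),214))
print("can",tri((403,198),(317,120)))
E
```

```text
[287.23373606 148.65148699] [ 26  27 538] [704.1  21.2  97. ]
[292.34760274 159.77340183] [  40   41 1314] [668.8   6.6 105. ]
[297.52398477 172.41586294] [ 38  38 985] [632.5  -8.4  99. ]
[303.23801813 185.42681347] [  61   44 1544] [594.  -24.7  99. ]
handle end [445.7 158.6 100. ]
handle end [488.7  54.4 100. ]
(array([445.42874041, 158.49927652, 100.23118732]), np.float64(0.5834829163500515)) (array([489.30700394,  54.31606408, 103.51206187]), np.float64(0.5224180290665507))
release tri (array([596.42929456, -25.30518719,  89.21807576]), np.float64(1.035972523909529)) stop (array([671.8017454 ,   5.69031813,  95.66995104]), np.float64(0.7360484983472069)) vent (array([634.62886846,  -9.55597728,  93.20611992]), np.float64(0.4778023657882147))
can [ 540.74232681 -284.07903925  214.        ]
can (array([ 540.89559202, -287.28793074,  203.26349924]), np.float64(2.739636122722635))
```

>>> arm_command:
  targets:
    - {"hand": -1,"z": -0.05,"yaw": -0.14}
    - {"hand": -1,"z": -0.05,"yaw": -0.14}
    - {"hand": -1,"yaw": -0.14}
    - {"hand": -1,"yaw": -0.14}
    - {"hand": -1,"yaw": -0.14}
    - {"hand": -1,"yaw": -0.14}
    - {"hand": -1,"yaw": -0.14}
    - {"hand": -1,"yaw": -0.14}
    - {"hand": -1,"yaw": -0.14}
    - {"hand": -1,"yaw": -0.14}
  newtons: 20

```text
schema error: expected keys hand, x, y, z, yaw
```

```bash
cat > g.py <<'E'
import sys,numpy as np
from cell import manip
s=manip.read_state();p=s["eef_pos"];y=s["eef_rot"][2]
t=np.array([float(a) for a in sys.argv[1:4]])
d=t-p;print("t",round(s["clock"],2),"p",p.round(1),"rot",s["eef_rot"].round(3),"gap",s["finger_gap"].round(1),s["finger_force"],"F",s["wrist_force"].round(1),"q",s["joints"].round(2))
print("tool dx,dy,dz mm",np.round([d[0]*np.cos(y)+d[1]*np.sin(y),d[0]*np.sin(y)-d[1]*np.cos(y),-d[2]],1),"tool yaw to 1.964:",round(y-1.964,3))
E
python3 g.py 668.8 6.6 200
```

```text
Traceback (most recent call last):
  File "g.py", line 5, in <module>
    d=t-p;print("t",round(s["clock"],2),"p",p.round(1),"rot",s["eef_rot"].round(3),"gap",s["finger_gap"].round(1),s["finger_force"],"F",s["wrist_force"].round(1),"q",s["joints"].round(2))
                                                                                         ^^^^^^^^^^^^^^^^^^^^^
AttributeError: 'float' object has no attribute 'round'
```

>>> arm_command:
  targets:
    - {"hand": -1,"x": 0,"y": 0,"z": -0.05,"yaw": -0.14}
    - {"hand": -1,"x": 0,"y": 0,"z": -0.05,"yaw": -0.14}
    - {"hand": -1,"x": 0,"y": 0,"z": 0,"yaw": -0.14}
    - {"hand": -1,"x": 0,"y": 0,"z": 0,"yaw": -0.14}
    - {"hand": -1,"x": 0,"y": 0,"z": 0,"yaw": -0.14}
    - {"hand": -1,"x": 0,"y": 0,"z": 0,"yaw": -0.14}
    - {"hand": -1,"x": 0,"y": 0,"z": 0,"yaw": -0.14}
    - {"hand": -1,"x": 0,"y": 0,"z": 0,"yaw": -0.14}
    - {"hand": -1,"x": 0,"y": 0,"z": 0,"yaw": -0.14}
    - {"hand": -1,"x": 0,"y": 0,"z": 0,"yaw": -0.14}
  newtons: 20

```text
clock: 1.1
eef_pos: [230.6, -499.2, 305.1]
eef_rot: [-3.142, -0.001, 1.839]
wrist_force: [-0.3, 0.1, -0.6]
finger_gap: 17.2
finger_force: 0.0
```

```bash
sed -i 's/s\["finger_gap"\].round(1)/round(s["finger_gap"],1)/' g.py; python3 g.py 668.8 6.6 200
```

```text
t 1.1 p [ 230.6 -499.2  305.1] rot [-3.142e+00 -1.000e-03  1.839e+00] gap 17.2 0.0 F [-0.3  0.1 -0.6] q [-1.2   0.25  1.36  0.    1.54 -1.47]
tool dx,dy,dz mm [371.8 556.4 105.1] tool yaw to 1.964: -0.125
```

>>> arm_command:
  targets:
    - {"hand": -1,"x": 0,"y": 0,"z": 0,"yaw": -0.125}
    - {"hand": -1,"x": 0.02,"y": 0.04,"z": 0,"yaw": 0}
    - {"hand": -1,"x": 0.02,"y": 0.04,"z": 0,"yaw": 0}
    - {"hand": -1,"x": 0.02,"y": 0.04,"z": 0,"yaw": 0}
    - {"hand": -1,"x": 0.02,"y": 0.04,"z": 0,"yaw": 0}
    - {"hand": -1,"x": 0.02,"y": 0.04,"z": 0,"yaw": 0}
    - {"hand": -1,"x": 0.02,"y": 0.04,"z": 0,"yaw": 0}
    - {"hand": -1,"x": 0.02,"y": 0.04,"z": 0,"yaw": 0}
    - {"hand": -1,"x": 0.02,"y": 0.04,"z": 0,"yaw": 0}
    - {"hand": -1,"x": 0.02,"y": 0.04,"z": 0,"yaw": 0}

```text
clock: 2.1
eef_pos: [497.0, -195.1, 305.3]
eef_rot: [-3.141, -0.0, 1.958]
wrist_force: [0.2, -0.3, 0.7]
finger_gap: 0.4
finger_force: 0.0
```

>>> arm_command:
  targets:
    - {"hand": -1,"x": 0.02,"y": 0.04,"z": 0,"yaw": 0}
    - {"hand": -1,"x": 0.02,"y": 0.04,"z": 0,"yaw": 0}
    - {"hand": -1,"x": 0.02,"y": 0.04,"z": 0,"yaw": 0}
    - {"hand": -1,"x": 0.02,"y": 0.04,"z": 0,"yaw": 0}
    - {"hand": -1,"x": 0.02,"y": 0.04,"z": 0.02,"yaw": 0}
    - {"hand": -1,"x": 0.02,"y": 0.04,"z": 0.03,"yaw": 0}
    - {"hand": -1,"x": 0,"y": 0,"z": 0.04,"yaw": 0}
    - {"hand": -1,"x": 0,"y": 0,"z": 0.04,"yaw": 0}
    - {"hand": -1,"x": 0,"y": 0,"z": 0.02,"yaw": 0}
    - {"hand": -1,"x": 0,"y": 0,"z": 0,"yaw": 0}

```text
clock: 3.1
eef_pos: [669.5, 2.7, 153.8]
eef_rot: [-3.136, -0.003, 1.958]
wrist_force: [0.3, -0.8, 1.0]
finger_gap: 0.4
finger_force: 0.0
```

```bash
python3 g.py 668.8 6.6 107; python3 -c "
from cell import camera
import cv2
s=camera('side')[165:265,215:335];t=camera('top')[110:230,230:370]
cv2.imwrite('pics/n1.png',cv2.resize(s,None,fx=5,fy=5,interpolation=2)[:,:,::-1])"
```

```text
t 3.1 p [669.5   2.7 153.8] rot [-3.136e+00 -3.000e-03  1.958e+00] gap 0.4 0.0 F [ 0.3 -0.8  1. ] q [-0.05  0.61  1.19  0.    1.34 -0.44]
tool dx,dy,dz mm [ 3.9  0.8 46.8] tool yaw to 1.964: -0.006
```

View pics/n1.png

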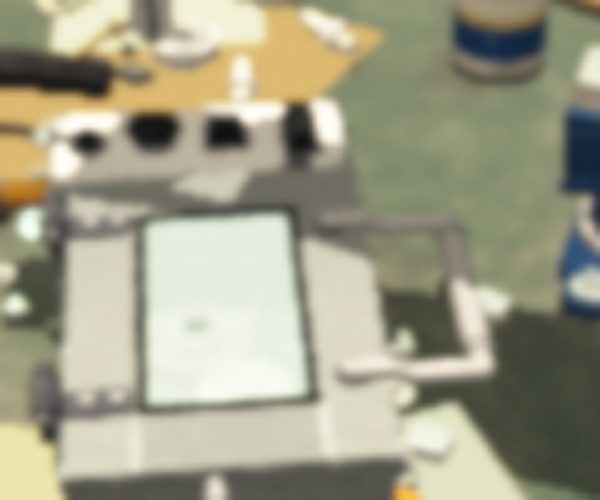

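The fingertips show at about (152,30), directly over the mushroom head at (153,130), and the start key at (88,140) is clear.

>>> arm_command:
  targets:
    - {"hand": -1,"x": 0.004,"y": 0.001,"z": 0.02,"yaw": 0}
    - {"hand": -1,"x": 0,"y": 0,"z": 0.02,"yaw": 0}
    - {"hand": -1,"x": 0,"y": 0,"z": 0.006,"yaw": 0}
    - {"hand": -1,"x": 0,"y": 0,"z": 0.002,"yaw": 0}
    - {"hand": -1,"x": 0,"y": 0,"z": 0.003,"yaw": 0}
    - {"hand": -1,"x": 0,"y": 0,"z": 0,"yaw": 0}

```text
clock: 3.8
eef_pos: [670.7, 6.6, 107.5]
eef_rot: [3.141, 0.0, 1.958]
wrist_force: [-0.2, 0.0, -1.0]
finger_gap: 0.4
finger_force: 0.0
```

>>> arm_command:
  targets:
    - {"hand": -1,"x": 0,"y": 0,"z": 0.002,"yaw": 0}
    - {"hand": -1,"x": 0,"y": 0,"z": 0,"yaw": 0}
    - {"hand": -1,"x": 0,"y": 0,"z": 0,"yaw": 0}

```text
clock: 4.1
eef_pos: [670.6, 6.6, 105.0]
eef_rot: [3.141, 0.0, 1.958]
wrist_force: [0.3, 0.2, 1.2]
finger_gap: 0.6
finger_force: 0.7
```

>>> arm_command:
  targets:
    - {"hand": -1,"x": 0,"y": 0,"z": 0.003,"yaw": 0}
    - {"hand": -1,"x": 0,"y": 0,"z": 0.002,"yaw": 0}
    - {"hand": -1,"x": 0,"y": 0,"z": 0,"yaw": 0}
    - {"hand": -1,"x": 0,"y": 0,"z": 0,"yaw": 0}

```text
clock: 4.5
eef_pos: [670.6, 6.6, 99.9]
eef_rot: [3.141, 0.0, 1.958]
wrist_force: [1.0, -0.5, 5.4]
finger_gap: 0.4
finger_force: 2.1
```

>>> arm_command:
  targets:
    - {"hand": -1,"x": 0,"y": 0,"z": 0.0015,"yaw": 0}
    - {"hand": -1,"x": 0,"y": 0,"z": 0,"yaw": 0}
    - {"hand": -1,"x": 0,"y": 0,"z": 0,"yaw": 0}

```text
clock: 4.8
eef_pos: [670.7, 6.6, 98.9]
eef_rot: [3.141, 0.001, 1.958]
wrist_force: [-0.4, 0.3, 8.1]
finger_gap: 0.3
finger_force: 4.4
```

>>> arm_command:
  targets:
    - {"hand": -1,"x": 0,"y": 0,"z": -0.02,"yaw": 0}
    - {"hand": -1,"x": 0,"y": -0.02,"z": 0,"yaw": 0}
    - {"hand": -1,"x": 0,"y": -0.021,"z": 0,"yaw": 0}
    - {"hand": -1,"x": 0,"y": 0,"z": 0,"yaw": 0}
    - {"hand": -1,"x": 0,"y": 0,"z": 0.012,"yaw": 0}
    - {"hand": -1,"x": 0,"y": 0,"z": 0.004,"yaw": 0}
    - {"hand": -1,"x": 0,"y": 0,"z": 0.002,"yaw": 0}
    - {"hand": -1,"x": 0,"y": 0,"z": 0,"yaw": 0}
    - {"hand": -1,"x": 0,"y": 0,"z": 0,"yaw": 0}

```text
clock: 5.7
eef_pos: [632.6, -8.7, 100.0]
eef_rot: [-3.142, -0.0, 1.958]
wrist_force: [-0.3, -0.2, 0.2]
finger_gap: -0.1
finger_force: 0.0
```

```bash
python3 g.py 632.5 -8.4 93
```

```text
t 5.7 p [632.6  -8.7 100. ] rot [-3.142 -0.     1.958] gap -0.1 0.0 F [-0.3 -0.2  0.2] q [-0.07  0.58  1.38  0.    1.19 -0.46]
tool dx,dy,dz mm [ 0.3 -0.   7. ] tool yaw to 1.964: -0.006
```

>>> arm_command:
  targets:
    - {"hand": -1,"x": 0,"y": 0,"z": 0.003,"yaw": 0}
    - {"hand": -1,"x": 0,"y": 0,"z": 0.0025,"yaw": 0}
    - {"hand": -1,"x": 0,"y": 0,"z": 0.002,"yaw": 0}
    - {"hand": -1,"x": 0,"y": 0,"z": 0,"yaw": 0}
    - {"hand": -1,"x": 0,"y": 0,"z": 0,"yaw": 0}

```text
clock: 6.2
eef_pos: [632.8, -8.8, 93.3]
eef_rot: [3.14, 0.0, 1.958]
wrist_force: [0.1, 0.8, 7.3]
finger_gap: 0.2
finger_force: 3.3
```

>>> arm_command:
  targets:
    - {"hand": -1,"x": 0,"y": 0,"z": 0.001,"yaw": 0}
    - {"hand": -1,"x": 0,"y": 0,"z": 0,"yaw": 0}
    - {"hand": -1,"x": 0,"y": 0,"z": 0,"yaw": 0}

```text
clock: 6.5
eef_pos: [632.9, -8.8, 93.1]
eef_rot: [3.14, 0.001, 1.958]
wrist_force: [-3.0, 1.1, 14.4]
finger_gap: 0.4
finger_force: 6.9
```

>>> arm_command:
  targets:
    - {"hand": -1,"x": 0,"y": 0,"z": -0.02,"yaw": 0}
    - {"hand": -1,"x": -0.001,"y": -0.021,"z": 0,"yaw": 0}
    - {"hand": -1,"x": 0,"y": -0.021,"z": 0,"yaw": 0}
    - {"hand": -1,"x": 0,"y": 0,"z": 0,"yaw": 0}
    - {"hand": -1,"x": 0,"y": 0,"z": 0.01,"yaw": 0}
    - {"hand": -1,"x": 0,"y": 0,"z": 0.004,"yaw": 0}
    - {"hand": -1,"x": 0,"y": 0,"z": 0,"yaw": 0}
    - {"hand": -1,"x": 0,"y": 0,"z": 0,"yaw": 0}

```text
clock: 7.3
eef_pos: [594.0, -25.3, 97.1]
eef_rot: [-3.141, -0.0, 1.958]
wrist_force: [-0.1, 0.4, 0.8]
finger_gap: 0.4
finger_force: 0.0
```

```bash
python3 g.py 594 -24.7 93
```

```text
t 7.3 p [594.  -25.3  97.1] rot [-3.141 -0.     1.958] gap 0.4 0.0 F [-0.1  0.4  0.8] q [-0.1   0.5   1.5   0.    1.14 -0.49]
tool dx,dy,dz mm [0.6 0.3 4.1] tool yaw to 1.964: -0.006
```

>>> arm_command:
  targets:
    - {"hand": -1,"x": 0,"y": 0,"z": 0.002,"yaw": 0}
    - {"hand": -1,"x": 0,"y": 0,"z": 0.002,"yaw": 0}
    - {"hand": -1,"x": 0,"y": 0,"z": 0,"yaw": 0}
    - {"hand": -1,"x": 0,"y": 0,"z": 0,"yaw": 0}

```text
clock: 7.7
eef_pos: [594.1, -25.5, 93.9]
eef_rot: [3.141, 0.0, 1.958]
wrist_force: [0.6, 1.1, 2.8]
finger_gap: 0.3
finger_force: 1.8
```

>>> arm_command:
  targets:
    - {"hand": -1,"x": 0,"y": 0,"z": 0.002,"yaw": 0}
    - {"hand": -1,"x": 0,"y": 0,"z": 0.001,"yaw": 0}
    - {"hand": -1,"x": 0,"y": 0,"z": 0,"yaw": 0}
    - {"hand": -1,"x": 0,"y": 0,"z": 0,"yaw": 0}

```text
clock: 8.1
eef_pos: [594.3, -25.5, 92.9]
eef_rot: [3.14, 0.001, 1.958]
wrist_force: [-9.2, 3.3, 23.7]
finger_gap: -0.1
finger_force: 11.8
```

>>> arm_command:
  targets:
    - {"hand": -1,"x": 0,"y": 0,"z": -0.02,"yaw": 0}
    - {"hand": -0.2,"x": 0,"y": 0,"z": -0.04,"yaw": -0.006}
    - {"hand": -0.2,"x": 0,"y": 0,"z": -0.05,"yaw": 0}
    - {"hand": -0.2,"x": 0.034,"y": -0.013,"z": 0,"yaw": 0}
    - {"hand": -0.2,"x": 0.034,"y": -0.013,"z": 0,"yaw": 0}
    - {"hand": -0.2,"x": 0.034,"y": -0.014,"z": 0,"yaw": 0}
    - {"hand": -0.2,"x": 0.034,"y": -0.014,"z": 0,"yaw": 0}
    - {"hand": -0.2,"x": 0.034,"y": -0.014,"z": 0,"yaw": 0}
    - {"hand": -0.2,"x": 0,"y": 0,"z": 0,"yaw": 0}

```text
clock: 9.0
eef_pos: [463.7, 107.4, 200.6]
eef_rot: [-3.141, -0.0, 1.967]
wrist_force: [0.1, -0.0, -0.6]
finger_gap: 37.5
finger_force: 0.0
```

```bash
python3 g.py 467.2 106.5 103; python3 -c "
from cell import camera
import cv2
s=camera('side')[130:290,215:375]
cv2.imwrite('pics/n2.png',cv2.resize(s,None,fx=3.7,fy=3.7,interpolation=2)[:,:,::-1])"
```

```text
t 9.0 p [463.7 107.4 200.6] rot [-3.141 -0.     1.967] gap 37.5 0.0 F [ 0.1 -0.  -0.6] q [ 0.15  0.14  1.73  0.    1.27 -0.25]
tool dx,dy,dz mm [-2.1  2.9 97.6] tool yaw to 1.964: 0.003
```

View pics/n2.png

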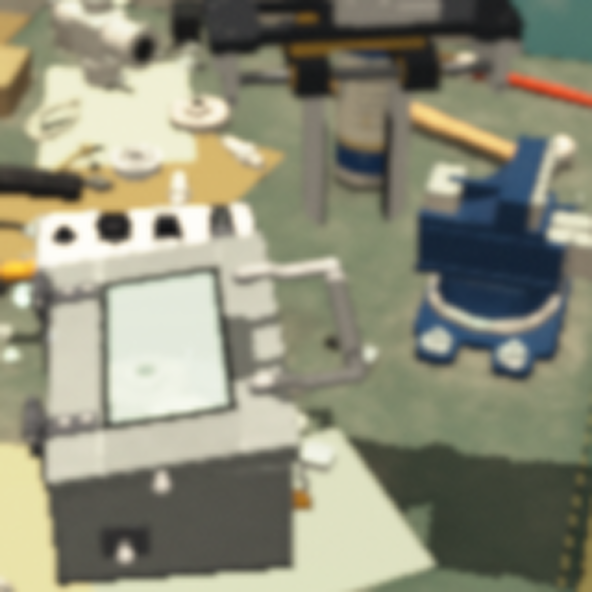

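The tube's ends are at about (335,265) and (358,378) in the crop, with the open fingers above, at (315,215) and (397,215). I'll check whether that matches the lid at 0.11 rad.

```bash
python3 - <<'E'
from h import *
y=np.array([-.383,.924,0])
for z in(100,122):
    for s in(60,-60):
        p=proj("side",np.array([467.2,106.5,z])+s*y);print(z,s,((p-[215,130])*3.7).round(1))
E
```

```text
100 60 [355.3 399.8]
100 -60 [329.5 290.6]
122 60 [356.4 372.3]
122 -60 [330.2 264.5]
```

The lid is up at 0.11 rad, as expected. I'll descend, then close on the tube.

>>> arm_command:
  targets:
    - {"hand": -0.2,"x": -0.002,"y": 0.003,"z": 0.03,"yaw": 0}
    - {"hand": -0.2,"x": 0,"y": 0,"z": 0.03,"yaw": 0}
    - {"hand": -0.2,"x": 0,"y": 0,"z": 0.02,"yaw": 0}
    - {"hand": -0.2,"x": 0,"y": 0,"z": 0.01,"yaw": 0}
    - {"hand": -0.2,"x": 0,"y": 0,"z": 0.007,"yaw": 0}
    - {"hand": -0.2,"x": 0,"y": 0,"z": 0,"yaw": 0}
    - {"hand": -0.2,"x": 0,"y": 0,"z": 0,"yaw": 0}

```text
clock: 9.75
eef_pos: [470.0, 104.6, 104.3]
eef_rot: [3.141, 0.0, 1.964]
wrist_force: [-0.0, -0.2, 0.4]
finger_gap: 37.6
finger_force: 0.0
```

>>> arm_command:
  targets:
    - {"hand": -0.85,"x": 0,"y": 0,"z": 0,"yaw": 0}
    - {"hand": -0.85,"x": 0,"y": 0,"z": 0,"yaw": 0}
    - {"hand": -0.85,"x": 0,"y": 0,"z": 0,"yaw": 0}
    - {"hand": -0.85,"x": 0,"y": 0,"z": 0,"yaw": 0}
    - {"hand": -0.85,"x": 0,"y": 0,"z": 0,"yaw": 0}
  newtons: 25

```text
clock: 10.25
eef_pos: [468.2, 104.2, 103.1]
eef_rot: [-3.138, -0.0, 1.964]
wrist_force: [-8.0, -5.3, 1.5]
finger_gap: 13.2
finger_force: 25.0
```

```bash
python3 g.py 467.2 106.5 103
```

```text
t 10.25 p [468.2 104.2 103.1] rot [-3.138 -0.     1.964] gap 13.2 25.00204861164093 F [-8.  -5.3  1.5] q [ 0.14  0.26  1.82 -0.    1.06 -0.25]
tool dx,dy,dz mm [ 2.5 -0.1  0.1] tool yaw to 1.964: -0.0
```

```bash
python3 - <<'E'
import numpy as np
f=np.linspace(.0506,1.6706,31);x=-202.4*np.cos(f);z=202.4*np.sin(f)
X=np.round(np.diff(x)/1e3,4);Z=np.round(-np.diff(z)/1e3,4)
for a in range(0,30,10):print(", ".join(f'{{"hand": -0.85, "x": 0, "y": {u}, "z": {v}, "yaw": 0}}' for u,v in zip(X[a:a+10],Z[a:a+10])));print(x[a+10]-x[0],z[a+10]-z[0])
E
```

```text
{"hand": -0.85, "x": 0, "y": 0.0008, "z": -0.0109, "yaw": 0}, {"hand": -0.85, "x": 0, "y": 0.0014, "z": -0.0108, "yaw": 0}, {"hand": -0.85, "x": 0, "y": 0.002, "z": -0.0107, "yaw": 0}, {"hand": -0.85, "x": 0, "y": 0.0026, "z": -0.0106, "yaw": 0}, {"hand": -0.85, "x": 0, "y": 0.0032, "z": -0.0105, "yaw": 0}, {"hand": -0.85, "x": 0, "y": 0.0037, "z": -0.0103, "yaw": 0}, {"hand": -0.85, "x": 0, "y": 0.0043, "z": -0.0101, "yaw": 0}, {"hand": -0.85, "x": 0, "y": 0.0048, "z": -0.0098, "yaw": 0}, {"hand": -0.85, "x": 0, "y": 0.0053, "z": -0.0095, "yaw": 0}, {"hand": -0.85, "x": 0, "y": 0.0058, "z": -0.0092, "yaw": 0}
34.02614814904621 102.4712899343293
{"hand": -0.85, "x": 0, "y": 0.0063, "z": -0.0089, "yaw": 0}, {"hand": -0.85, "x": 0, "y": 0.0068, "z": -0.0086, "yaw": 0}, {"hand": -0.85, "x": 0, "y": 0.0073, "z": -0.0082, "yaw": 0}, {"hand": -0.85, "x": 0, "y": 0.0077, "z": -0.0078, "yaw": 0}, {"hand": -0.85, "x": 0, "y": 0.0081, "z": -0.0073, "yaw": 0}, {"hand": -0.85, "x": 0, "y": 0.0085, "z": -0.0069, "yaw": 0}, {"hand": -0.85, "x": 0, "y": 0.0088, "z": -0.0064, "yaw": 0}, {"hand": -0.
[... 161 characters left out ...]
, "yaw": 0}
115.8948490762148 172.86773748080736
{"hand": -0.85, "x": 0, "y": 0.01, "z": -0.0044, "yaw": 0}, {"hand": -0.85, "x": 0, "y": 0.0102, "z": -0.0038, "yaw": 0}, {"hand": -0.85, "x": 0, "y": 0.0104, "z": -0.0033, "yaw": 0}, {"hand": -0.85, "x": 0, "y": 0.0106, "z": -0.0027, "yaw": 0}, {"hand": -0.85, "x": 0, "y": 0.0107, "z": -0.0021, "yaw": 0}, {"hand": -0.85, "x": 0, "y": 0.0108, "z": -0.0016, "yaw": 0}, {"hand": -0.85, "x": 0, "y": 0.0109, "z": -0.001, "yaw": 0}, {"hand": -0.85, "x": 0, "y": 0.0109, "z": -0.0004, "yaw": 0}, {"hand": -0.85, "x": 0, "y": 0.0109, "z": 0.0002, "yaw": 0}, {"hand": -0.85, "x": 0, "y": 0.0109, "z": 0.0008, "yaw": 0}
222.30769196159073 191.15573594205273
```

Relaxing 2 mm sideways in the first row, then the first third of the arc.

>>> arm_command:
  targets:
    - {"hand": -0.85,"x": 0,"y": -0.001,"z": -0.011,"yaw": 0}
    - {"hand": -0.85,"x": 0,"y": 0.001,"z": -0.011,"yaw": 0}
    - {"hand": -0.85,"x": 0,"y": 0.002,"z": -0.0105,"yaw": 0}
    - {"hand": -0.85,"x": 0,"y": 0.0025,"z": -0.0105,"yaw": 0}
    - {"hand": -0.85,"x": 0,"y": 0.003,"z": -0.0105,"yaw": 0}
    - {"hand": -0.85,"x": 0,"y": 0.004,"z": -0.0105,"yaw": 0}
    - {"hand": -0.85,"x": 0,"y": 0.0045,"z": -0.01,"yaw": 0}
    - {"hand": -0.85,"x": 0,"y": 0.005,"z": -0.01,"yaw": 0}
    - {"hand": -0.85,"x": 0,"y": 0.005,"z": -0.0095,"yaw": 0}
    - {"hand": -0.85,"x": 0,"y": 0.006,"z": -0.009,"yaw": 0}

```text
clock: 11.25
eef_pos: [500.0, 117.5, 206.6]
eef_rot: [3.139, -0.0, 1.964]
wrist_force: [10.0, 3.2, -10.8]
finger_gap: 13.0
finger_force: 25.0
```

```bash
python3 g.py 499.6 117.2 205.6
```

```text
t 11.25 p [500.  117.5 206.6] rot [ 3.139 -0.     1.964] gap 13.0 24.9988254904747 F [ 10.    3.2 -10.8] q [ 0.16  0.22  1.62  0.    1.3  -0.23]
tool dx,dy,dz mm [-0.1 -0.5  1. ] tool yaw to 1.964: -0.0
```

>>> arm_command:
  targets:
    - {"hand": -0.85,"x": 0,"y": 0.008,"z": -0.008,"yaw": 0}
    - {"hand": -0.85,"x": 0,"y": 0.007,"z": -0.0085,"yaw": 0}
    - {"hand": -0.85,"x": 0,"y": 0.0075,"z": -0.008,"yaw": 0}
    - {"hand": -0.85,"x": 0,"y": 0.0075,"z": -0.0075,"yaw": 0}
    - {"hand": -0.85,"x": 0,"y": 0.008,"z": -0.0075,"yaw": 0}
    - {"hand": -0.85,"x": 0,"y": 0.0085,"z": -0.007,"yaw": 0}
    - {"hand": -0.85,"x": 0,"y": 0.009,"z": -0.0065,"yaw": 0}
    - {"hand": -0.85,"x": 0,"y": 0.009,"z": -0.006,"yaw": 0}
    - {"hand": -0.85,"x": 0,"y": 0.0095,"z": -0.0055,"yaw": 0}
    - {"hand": -0.85,"x": 0,"y": 0.01,"z": -0.005,"yaw": 0}

```text
clock: 12.25
eef_pos: [576.7, 149.4, 276.8]
eef_rot: [3.141, -0.0, 1.964]
wrist_force: [-2.0, 0.5, 1.1]
finger_gap: 12.7
finger_force: 25.0
```

```bash
python3 g.py 575.2 148.6 275.9
```

```text
t 12.25 p [576.7 149.4 276.8] rot [ 3.141 -0.     1.964] gap 12.7 25.00195473432541 F [-2.   0.5  1.1] q [ 0.19  0.36  1.27  0.    1.5  -0.2 ]
tool dx,dy,dz mm [-0.2 -1.7  0.9] tool yaw to 1.964: 0.0
```

>>> arm_command:
  targets:
    - {"hand": -0.85,"x": 0,"y": 0.01,"z": -0.0045,"yaw": 0}
    - {"hand": -0.85,"x": 0,"y": 0.01,"z": -0.004,"yaw": 0}
    - {"hand": -0.85,"x": 0,"y": 0.0105,"z": -0.0033,"yaw": 0}
    - {"hand": -0.85,"x": 0,"y": 0.0105,"z": -0.0027,"yaw": 0}
    - {"hand": -0.85,"x": 0,"y": 0.0105,"z": -0.002,"yaw": 0}
    - {"hand": -0.85,"x": 0,"y": 0.01,"z": -0.0015,"yaw": 0}
    - {"hand": -0.85,"x": 0,"y": 0.01,"z": -0.001,"yaw": 0}
    - {"hand": -0.85,"x": 0,"y": 0.008,"z": -0.0003,"yaw": 0}
    - {"hand": -0.85,"x": 0,"y": 0.003,"z": 0,"yaw": 0}
    - {"hand": -0.85,"x": 0,"y": 0,"z": 0,"yaw": 0}

```text
clock: 13.25
eef_pos: [652.8, 181.2, 295.3]
eef_rot: [3.141, -0.0, 1.964]
wrist_force: [-1.3, 2.8, 2.2]
finger_gap: 13.1
finger_force: 25.0
```

```bash
python3 g.py 673.4 189.3 294.2; python3 - <<'E'
import numpy as np
from scipy.optimize import least_squares
from cell import manip,camera
import cv2
c=manip.read_state()["eef_pos"]
P=np.array([[468.2,104.2,103.1],[500,117.5,206.6],[576.7,149.4,276.8],c])
u=P[:,:2]@[.9238,.3829];z=P[:,2]+19
print(u,z)
r=least_squares(lambda a:np.hypot(u-a[0],z-a[1])-202.4,[674,112]);print(r.x,r.fun)
for h in(r.x,(674.4,112)):print("theta",np.arctan2(z-h[1],h[0]-u)+.0594)
s=camera('side')[100:280,200:380]
cv2.imwrite('pics/n3.png',cv2.resize(s,None,fx=3.3,fy=3.3,interpolation=2)[:,:,::-1])
E
```

```text
t 13.25 p [652.8 181.2 295.3] rot [ 3.141 -0.     1.964] gap 13.1 25.00152200460434 F [-1.3  2.8  2.2] q [ 0.22  0.57  0.94  0.    1.63 -0.18]
tool dx,dy,dz mm [-0.4 22.1  1.1] tool yaw to 1.964: 0.0
[472.42134    506.89075    589.96072    672.45905385] [122.1        225.6        295.8        314.30679901]
[674.4930303  111.93932526] [-0.07301877  0.10746491 -0.03780194 -0.02230486]
theta [0.10964021 0.65531538 1.19925333 1.62014576]
theta [0.10936367 0.65532526 1.1995459  1.62060255]
```

View pics/n3.png

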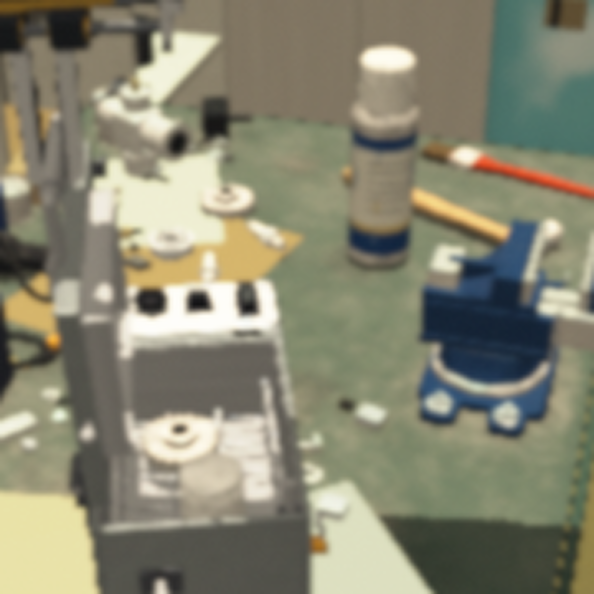

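The fit is very consistent, and the picture shows the lid upright near x=85 with the fingers on the tube at (65,200). Lid angle is 1.62 rad, so 0.11 rad remains: 22 mm back and 1 mm down.

>>> arm_command:
  targets:
    - {"hand": -0.85,"x": 0,"y": 0.006,"z": 0,"yaw": 0}
    - {"hand": -0.85,"x": 0,"y": 0.006,"z": 0.0002,"yaw": 0}
    - {"hand": -0.85,"x": 0,"y": 0.005,"z": 0.0004,"yaw": 0}
    - {"hand": -0.85,"x": 0,"y": 0.003,"z": 0.0003,"yaw": 0}
    - {"hand": -0.85,"x": 0,"y": 0.002,"z": 0.0001,"yaw": 0}
    - {"hand": -0.85,"x": 0,"y": 0,"z": 0,"yaw": 0}
    - {"hand": -0.85,"x": 0,"y": 0,"z": 0,"yaw": 0}
    - {"hand": -0.85,"x": 0,"y": 0,"z": 0,"yaw": 0}
    - {"hand": -0.85,"x": 0,"y": 0,"z": 0,"yaw": 0}
    - {"hand": -0.85,"x": 0,"y": 0,"z": 0,"yaw": 0}

```text
clock: 14.3
eef_pos: [673.3, 189.7, 294.3]
eef_rot: [3.141, -0.0, 1.964]
wrist_force: [-2.1, 5.4, 2.7]
finger_gap: 13.4
finger_force: 25.0
```

```bash
python3 g.py 673.4 189.3 294.2; python3 -c "
from cell import manip;import numpy as np
p=manip.read_state()['eef_pos'];print(np.arctan2(p[2]+19-111.9,674.5-p[:2]@[.9238,.3829])+.0594)"
```

```text
t 14.3 p [673.3 189.7 294.3] rot [ 3.141 -0.     1.964] gap 13.4 25.001574754714966 F [-2.1  5.4  2.7] q [ 0.22  0.63  0.85  0.    1.66 -0.17]
tool dx,dy,dz mm [-0.4 -0.   0.1] tool yaw to 1.964: 0.0
1.7296481072867407
```

The lid is at 1.73 rad, still and held.

```bash
python3 -c "
from cell import manip;print(manip.sign_off())"
```

```text
the job is handed in; nothing more can be done
None
```

I pressed stop, vent and lid release in that order, left the start key alone, and handed the job in with the lid held by its handle at about 1.73 rad, its balance point; the judge's result was not shown to me.

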